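Clamp the board in the holder

ROBOT

A 6-joint arm with a two-finger parallel gripper is mounted at the origin on the work surface. World frame = base frame: x ahead of the robot, y to its left, z up, the work surface at z = 0. Lengths are in m, angles in rad, forces in N, time in s.
With the tool pointing down it reaches from about 0.25 to 0.775 m from the base axis. Payload 4 kg.
Tool frame: the origin (TCP) lies on the centre line of the jaws, within the pads' length; the fingertips stand 17 mm ahead of it and the grasp point (between the pads) lies 2 mm behind it; z points along the fingers, y is the line along which they close (so a half turn about z gives the same grasp; the last joint's range is limited). The gripper opens to 94 mm and grips with 3 to 60 N. Pads are 16 mm wide; open, the fingers measure 119 mm over their backs; the gripper's body (75 mm by 177 mm) begins 78 mm behind the grasp point.
Start: joints at [-1.446, 0.087, 1.371, -0, 1.684, -0.103], TCP at [0.124, -0.536, 0.187] pointing down, gripper open.
Joint ranges: [-3.1, 3.1], [-0.76, 2.03], [0.27, 2.55], [-1.08, 4.22], [0.17, 2.65], [-2.57, 2.57]. Speed limits (rad/s): [2.79, 2.79, 3.14, 3.14, 3.14, 3.14].

INTERFACE

Orientations are given as [roll, pitch, yaw] about the fixed x, y, z axes, in that order (R = Rz(yaw) Ry(pitch) Rx(roll)).
In Python, from bench import robot gives the robot as it stands.
- The arm moves only by the tool servo_tool, never from a script. Its argument "plan" is a list of rows, each a list of 7 numbers: the shift along the tool's x, y, z normalised to -1 to 1, where 1 is 0.1 m, then the turn, a rotation vector about the tool's x, y, z normalised to -1 to 1, where 1 is pi/2 rad, then the finger opening in mm, from 0 to 94. In form: [[x, y, z, ax, ay, az, gripper], ...]. A call has 1 to 12 rows; each row is the pose to reach, as a shift and turn from the pose commanded when the call began, along the tool's axes at that moment; what a row does not reach only later rows make up. A row lasts 1/12 s, in which the tool goes at most 41.7 mm and 7.16 degrees, less where a joint would pass 70% of its speed; a pose out of reach is approached as far as the arm can. A call with a number of a shift or a turn outside -1 to 1 is refused whole. A call with a gripper value outside its range is refused whole. The fingers move at their own pace and stop on an object; the grip force is fixed at half the most. Time passes only in rows, so rows that repeat a pose let the fingers close. It gives the time, the measured TCP pose, the force, the opening and the grip force at its end, in the units of the state.
- robot.get_obs(): the state, without advancing time (a new reading comes with each control period).
- robot.snapshot(name): name is "side" or "top"; returns the picture (400x640x3 uint8, red, green, blue); there is no depth.
- robot.camera_params(name): a dict with "camera_matrix" (3x3 intrinsics, pixels), "rvec" (rotation vector, rad) and "tvec" (3), from world to camera coordinates, as OpenCV has them. Camera axes: x right, y down, z forward; pixel columns grow to the right and rows downward; lengths in m; the calibration is good to about 2 mm. A picture is of the moment at which its call begins. camera_params takes no time and is no camera call.
- robot.close_job(): hands the job in; it is judged then, once.
Trained networks look in the newest picture that a camera, given by its name, has taken for a name from the list of things; names that differ only in an ending like _2 or _b are one class to them, and where a whole thing is asked for, a point or a joint stands for the part that bears it (a point fixed in the world has none). Each returns a list of dicts, best first, with "conf" (0 to 1); they miss things now and then, are a little off and sometimes report something else, mostly with a low value. They report only what shows in the picture. A call takes as long as a camera call. They do not tell look-alikes from the thing itself.
- robot.find_in(thing, camera): "extent" ([centre column, centre row, width, height] in pixels, round what is visible of it).
The state is a dict: "time": time; "joint_positions": joint angles; "qvel": joint speeds; "joint_torque": joint torques, N m; "tool_pos": TCP position; "ee_rot": TCP orientation; "wrist_force": force on the tool from outside, world axes, zero at the start; "wrist_torque": the same for the moment, N m; "width": finger opening in m; "finger_force": force on a finger pad.
Only numpy, scipy, OpenCV 4.12 (cv2) and the standard library are available. Lean on these libraries where they do the work, as an engineer would, in place of code of your own. Each camera call takes 0.05 s, during which the arm holds its last target. There are 200 camera calls.

TASK

Slide the holder's loose jaw along until the circuit board sits snug and square between the two jaws, with the board flush against the fixed jaw. Then turn the lock knob on the sliding jaw clockwise until it bites (the resistance rises sharply) and give it one eighth of a turn (45 degrees) more from there, no further. Leave the other things on the bench where they are.

Things in the scene. Friction and masses are not known exactly. Their poses are not given: they have to be found in the camera images.
- holder: board holder fixed to the bench: dark steel bed, 120 mm (x) by 320 mm (y), 12 mm thick. Origin at bench level; x and y level along the bed, which spans y = -180 to +140 mm. At its +y end stands the fixed aluminium jaw, 110 mm wide, top 48 mm above the bench, clamping face at y = +110 mm. The sliding jaw runs along y at the other end.
- jaw (a joint): sliding jaw (m), growing towards the fixed jaw (holder +y): its face is at holder y = -120 mm + reading, so the board just fits at 0.080. Stays where left; takes about 8 N, 2 to 4 N more with the board. Block 110 (x) by 40 mm (y), centred on holder x = 0, top 48 mm above the bench; the lock knob stands over its middle, and pulling the gripped knob slides the jaw.
- jaw_face (a point): middle of the sliding jaw's clamping face, 30 mm above the bench; axes as the holder's
- board: green circuit board on an aluminium plate, 100 mm (x) by 150 mm (y), with black heat sink, cans and white terminal strip up to 35 mm high; 0.35 kg, loose on the bed between the jaws. Origin in the middle of its underside; flush against the fixed jaw it is at holder y = +35 mm, 12 mm above the bench.
- knob_grip (a point): centre of the black lock knob's upright grip bar, on the knob's vertical turning axis, 82 mm above the bench. Bar 18 mm thick, 36 mm tall (64 to 100 mm above the bench), 75 mm long; x points along it to its long end (the nose), y across its thickness, z up. Round skirt 44 mm across below it, 56 to 64 mm above the bench. Tightens clockwise seen from above.
- knob_nose (a point): middle of the bar's rounded long end (nose), 40 mm from the axis, at knob_grip's height; the other end is only 26 mm from the axis. The knob turns freely (0.04 N m) for 0.6 to 1.8 rad from the start, then bites: within 3 degrees it resists with 0.26 N m, 0.32 N m 45 degrees later. Let go, it springs back 3 degrees and stays. The bite angle differs every time: feel for it.
- knob_seat (a point): centre of the top of the plain round steel plate (38 mm across) under the knob, on the knob's axis, 53 mm above the bench. It moves with the sliding jaw and does not turn with the knob. Its axes: z up, its x direction differs every time.
- screwdriver: bystander: screwdriver 190 mm long lying on the bench
- can: bystander: upright spray can, 60 mm across and 120 mm tall, origin under its middle
- carton: bystander: closed cardboard carton 130 x 90 x 60 mm, origin under its middle
- tape: bystander: amber tape roll (a ring) lying flat, 80 mm across with a 52 mm hole and 30 mm high, origin under its middle
Mind the look-alikes: they are no part of the job. Leave any orange look-alike of the board alone.

How it is judged:
On the way, in this order (a step that is already met when the one before it is completed fails the run):
1. the sliding jaw holds the board flush and square against the fixed jaw, while the knob is still loose (value of joint jaw above 0.0765 m and y of board in the frame of holder above 0.0315 m and angle between the y axis of board and the y axis of holder, either way round below 0.035 rad and z of board in the frame of holder below 0.016 m and angle between board's own z axis and vertical below 0.03 rad and x of knob_nose in the frame of knob_seat below 0.03 m), for 0.2 s.
2. the knob is tightened one eighth of a turn past its bite (y of knob_nose in the frame of knob_seat between -0.013 and 0.013 m and x of knob_nose in the frame of knob_seat above 0 m), for 0.2 s.
At the end, for the whole second after the job is handed in: Jaw reading over 0.0765; board flat, at rest, square within 2 degrees and within 3.5 mm of the fixed jaw; the knob stands 45 degrees, give or take 19, past its bite (at 45 past, its nose points along the x axis of knob_seat) (all of step 2 and value of joint jaw above 0.0765 m and y of board in the frame of holder above 0.0315 m and angle between the y axis of board and the y axis of holder, either way round below 0.035 rad and z of board in the frame of holder below 0.016 m and angle between board's own z axis and vertical below 0.03 rad and linear speed of board below 0.01 m/s); the robot touches nothing.
It fails at once if the knob is over-tightened (more than 79 degrees past its bite) (y of knob_nose in the frame of knob_seat below -0.0226 m).
It fails at once if the screwdriver is moved by more than 20 mm (distance of screwdriver from where it was at the start of the episode above 0.02 m).
It fails at once if the can is moved by more than 20 mm (distance of can from where it was at the start of the episode above 0.02 m).
It fails at once if the carton is moved by more than 20 mm (distance of carton from where it was at the start of the episode above 0.02 m).
It fails at once if the tape is moved by more than 20 mm (distance of tape from where it was at the start of the episode above 0.02 m).
It also fails if it takes over 61 s, if anything falls off the work surface, if the arm or the gripper's body presses on something with over 40 N, if the wrist force passes 120 N, or if a joint passes its speed limit or range.

## Working session

There is one attempt and no reset: what is moved stays moved. The work goes in short steps, Python scripts to look and compute and a tool call to move; the robot and the scene stay as the last step left them, time stands still between calls to the robot, and variables do not carry over. Pictures are saved under pics/ and viewed, at most 10 in all, crops included, and the job is handed in when it is done.

Besides the shell and the picture viewer there is one more tool, called after "Request:" in YAML: its name, and indented under it one key for each argument. servo_tool: Moves the arm, as the interface text tells. Scaled input: -1 to 1 covers 0.1 m each way for a shift and pi/2 rad each way for a turn. Its arguments: {"type":"object","properties":{"plan":{"type":"array","items":{"type":"array","items":{"type":"number"}}}},"required":["plan"]}

```bash
mkdir -p pics; ls; cat > h.py <<'E'
import numpy as np,cv2
from bench import robot
def cam(n):
    p=robot.camera_params(n);R,_=cv2.Rodrigues(np.array(p['rvec'],float));return np.array(p['camera_matrix'],float),R,np.array(p['tvec'],float).ravel()
def back(n,u,v,z):
    K,R,t=cam(n);d=R.T@np.linalg.solve(K,[u,v,1.]);c=-R.T@t
    return c+d*(z-c[2])/d[2]
def proj(n,P):
    K,R,t=cam(n);q=K@(R@np.array(P,float)+t);return q[:2]/q[2]
def tri(n1,a,n2,b):
    A=[];B=[]
    for n,(u,v) in((n1,a),(n2,b)):
        K,R,t=cam(n);d=R.T@np.linalg.solve(K,[u,v,1.]);d/=np.linalg.norm(d);M=np.eye(3)-np.outer(d,d);A.append(M);B.append(M@(-R.T@t))
    return np.linalg.solve(sum(A),sum(B))
def snap(n,f=None):
    im=robot.snapshot(n)
    if f: cv2.imwrite(f,im[:,:,::-1])
    return im
E
python3 - <<'E'
from h import *
for n in('top','side'):
    snap(n,f'pics/{n}0.png')
    for t in('knob_grip','knob_nose','board','jaw','holder','can','carton','tape','screwdriver'):
        print(n,t,[(np.round(d['extent']).tolist(),round(d['conf'],2)) for d in robot.find_in(t,n)][:3])
    K,R,t=cam(n);print(-R.T@t)
print(robot.get_obs())
E
```

```text
pics
top knob_grip [([336.0, 166.0, 17.0, 26.0], 0.71)]
top knob_nose [([337.0, 168.0, 21.0, 33.0], 0.56)]
top board [([275.0, 256.0, 59.0, 38.0], 0.84), ([294.0, 162.0, 57.0, 44.0], 0.76)]
top jaw [([336.0, 173.0, 23.0, 42.0], 0.92), ([291.0, 166.0, 61.0, 46.0], 0.39)]
top holder [([303.0, 167.0, 121.0, 70.0], 0.67)]
top can [([163.0, 136.0, 40.0, 30.0], 0.91)]
top carton [([460.0, 227.0, 43.0, 52.0], 0.89), ([334.0, 168.0, 13.0, 31.0], 0.37)]
top tape [([451.0, 133.0, 26.0, 30.0], 0.91), ([336.0, 166.0, 18.0, 29.0], 0.24)]
top screwdriver [([189.0, 255.0, 19.0, 66.0], 0.88)]
[ 0.40107123 -0.02896332  1.28379299]
side knob_grip [([301.0, 188.0, 22.0, 18.0], 0.8), ([286.0, 225.0, 45.0, 39.0], 0.6)]
side knob_nose [([301.0, 189.0, 26.0, 17.0], 0.58), ([300.0, 192.0, 20.0, 18.0], 0.55)]
side board [([365.0, 251.0, 39.0, 38.0], 0.81), ([287.0, 227.0, 46.0, 37.0], 0.75)]
side jaw [([304.0, 198.0, 35.0, 27.0], 0.91)]
side holder [([286.0, 223.0, 79.0, 81.0], 0.91)]
side can [([226.0, 300.0, 34.0, 49.0], 0.66)]
side carton [([354.0, 150.0, 41.0, 29.0], 0.61)]
side tape [([292.0, 151.0, 24.0, 20.0], 0.59)]
side screwdriver [([351.0, 308.0, 59.0, 22.0], 0.65)]
[0.28992429 1.09788003 0.99453704]
{'time': 1.0, 'joint_positions': array([-1.44610984e+00,  8.71906438e-02,  1.37067166e+00,  3.01262105e-05,
        1.68361458e+00, -1.03076653e-01]), 'qvel': array([ 1.04248389e-03,  9.63075094e-05,  2.89670244e-04, -3.16782344e-04,
       -1.24800166e-03,  9.90327951e-05]), 'joint_torque': array([-1.74433877e-03, -3.40052569e+01, -3.02608109e+01,  7.16608018e-02,
        2.35732313e-02, -1.32330473e-05]), 'tool_pos': array([ 0.1242117 , -0.53581851,  0.18672539]), 'ee_rot': array([ 3.14147442e+00, -1.78637651e-05,  2.27766535e-01]), 'wrist_force': array([-0.02074588, -0.06036797, -0.29169175]), 'wrist_torque': array([0.00260639, 0.0018426 , 0.01915456]), 'finger_force': 0.0, 'width': 0.09411625209459029}
```

View pics/top0.png

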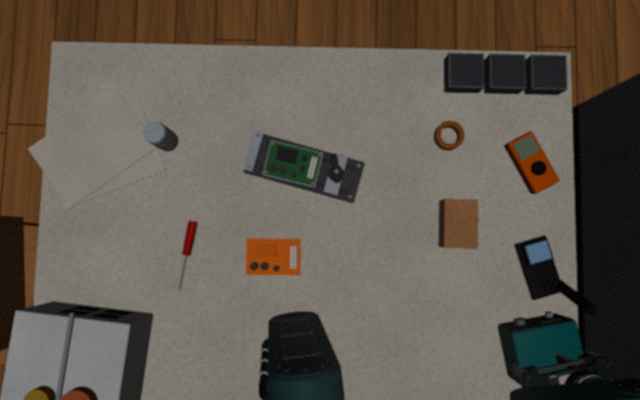

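View pics/side0.png

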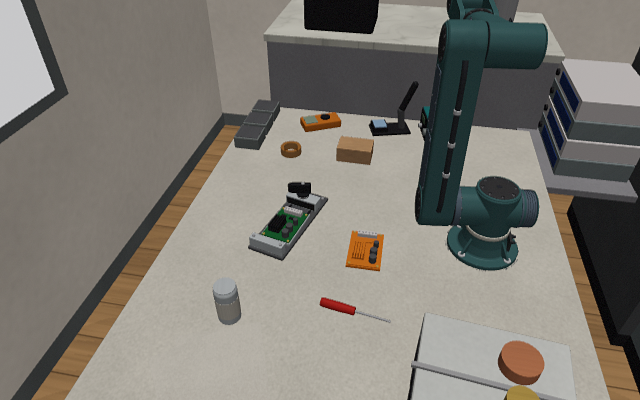

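The top view shows the green board in the dark holder at (292,160), the fixed jaw at (255,150) and the jaw with its knob at (336,172). The two board candidates are green at (292,160) and orange at (275,256). The green one between the jaws fits the description, and the orange one is the look-alike. I'll confirm this in an enlarged crop.

```bash
python3 - <<'E'
import cv2,numpy as np
a=cv2.imread('pics/top0.png')[120:215,235:375];b=cv2.imread('pics/side0.png')[170:265,240:340]
a=cv2.resize(a,None,fx=5.7,fy=5.7,interpolation=cv2.INTER_CUBIC)
cv2.imwrite('pics/topc.png',a);cv2.imwrite('pics/sidec.png',cv2.resize(b,None,fx=6,fy=6,interpolation=cv2.INTER_CUBIC))
E
```

```text
(no output)
```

View pics/topc.png

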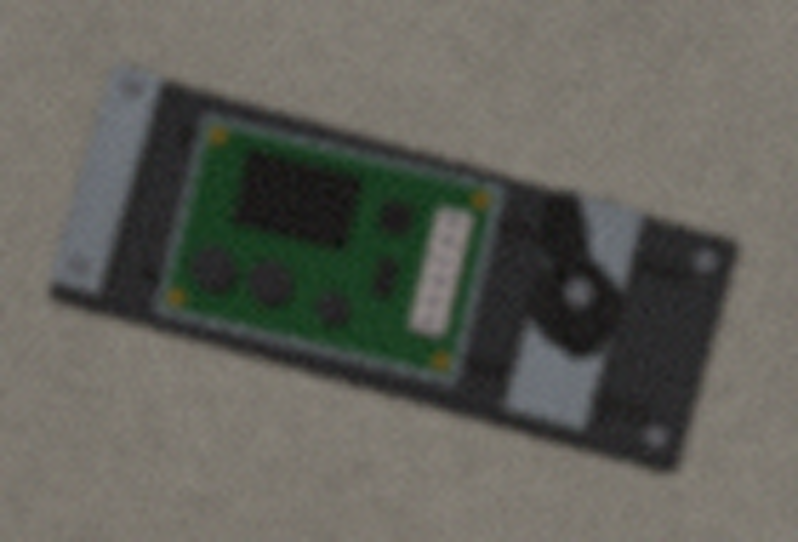

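View pics/sidec.png

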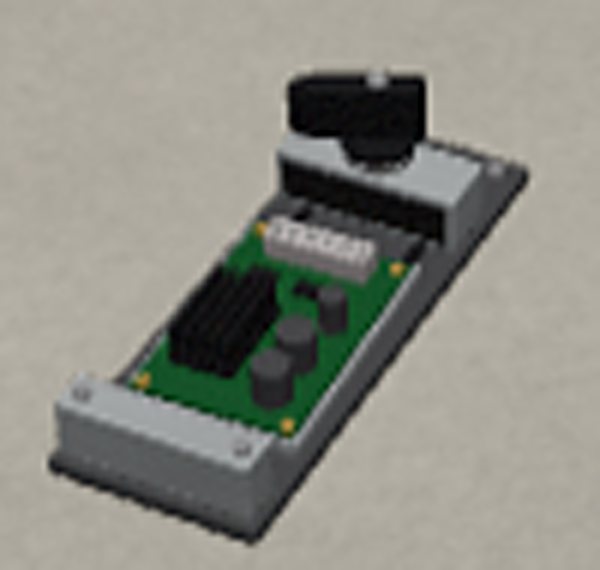

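The crop confirms it: the green board sits inside the holder between the jaws. The knob cap is at crop (578,290) with the nose at (558,195). In the side crop the cap is at (378,78) and the nose end is on the left. Next I fit the holder pose from corners in both views.

```bash
cat > fit.py <<'E'
from h import *
from scipy.optimize import least_squares
T=lambda x,y:(235+(x+.5)/5.7-.5,120+(y+.5)/5.7-.5)
S=lambda x,y:(240+(x+.5)/6-.5,170+(y+.5)/6-.5)
cap=tri('top',T(578,290),'side',S(378,78));print('cap',cap)
for p in[(-.055,.0)]:pass
# holder pts; z from text used as model
pts=[('top',T(740,242),(.06,-.18,.012)),('top',T(677,470),(-.06,-.18,.012)),('top',T(160,78),(.055,.11,.048)),('top',T(103,293),(-.055,.11,.048)),('top',T(118,63),(.055,.14,.048)),('top',T(55,287),(-.055,.14,.048)),
('side',S(52,468),(.06,.14,0)),('side',S(252,543),(-.06,.14,0)),('side',S(527,170),(-.06,-.18,.012)),('side',S(57,402),(.055,.14,.048)),('side',S(254,470),(-.055,.14,.048))]
def W(q,p):
    c,s=np.cos(q[2]),np.sin(q[2]);return np.array([q[0]+c*p[0]-s*p[1],q[1]+s*p[0]+c*p[1],p[2]])
f=lambda q:np.concatenate([proj(n,W(q,p))-uv for n,uv,p in pts])
r=least_squares(f,[.5,0,0],loss='soft_l1');q=r.x
def inv(P):
    c,s=np.cos(q[2]),np.sin(q[2]);d=P[:2]-q[:2];return np.array([c*d[0]+s*d[1],-s*d[0]+c*d[1]])
if __name__=='__main__':
    print('holder',q,np.degrees(q[2]));print(np.round(f(q).reshape(-1,2),2).tolist())
    print('cap in holder',inv(cap))
    for n,(a,b) in(('far back',(642,215)),('near back',(588,428)),('near face',(508,405))):print(n,inv(back('top',*T(a,b),.048)))
    for n,(a,b) in(('b1',(203,110)),('b2',(505,185)),('b3',(456,383)),('b4',(155,312))):print(n,inv(back('top',*T(a,b),.016)))
    C=back('top',*T(578,290),.1);N=back('top',*T(560,193),.1);print('nose',np.linalg.norm(N-C),np.degrees(np.arctan2(*(N-C)[[1,0]])),C,inv(C))
E
python3 fit.py
```

```text
cap [ 0.57246258 -0.07450055  0.10129828]
holder [ 0.59946408  0.02818276 -0.24813638] -14.217167546894185
[[1.52, -0.32], [1.5, 0.96], [1.47, 0.13], [0.32, 0.97], [-1.74, -0.12], [-1.92, -0.89], [-0.3, 0.65], [1.31, 0.47], [0.55, -1.55], [-1.23, 0.53], [-1.34, 0.44]]
cap in holder [-0.0009557  -0.10616982]
far back [ 0.0514758  -0.12566859]
near back [-0.05380447 -0.1274699 ]
near face [-0.05328336 -0.08805703]
b1 [0.0505607  0.09491972]
b2 [ 0.05396355 -0.05768815]
b3 [-0.04637522 -0.06042058]
b4 [-0.05168871  0.09016749]
nose 0.0454392703133864 11.373456083935238 [ 0.57420333 -0.07435786  0.1       ] [ 0.0006967  -0.10560398]
```

```bash
sed -i 's/055,.14,.048/055,.13,.048/g' fit.py; python3 fit.py
```

```text
cap [ 0.57246258 -0.07450055  0.10129828]
holder [ 0.60030744  0.03207674 -0.2494509 ] -14.292483647849256
[[0.14, -0.56], [0.05, 0.71], [0.09, -0.25], [-1.12, 0.58], [0.41, 0.45], [0.2, -0.32], [-1.01, 1.48], [0.63, 1.38], [0.16, -0.85], [-0.14, -0.75], [-0.36, -0.88]]
cap in holder [-0.00067208 -0.11015264]
far back [ 0.051785   -0.12958248]
near back [-0.05349281 -0.13152218]
near face [-0.0530235  -0.09210866]
b1 [0.05057994 0.09100444]
b2 [ 0.0541834  -0.06159882]
b3 [-0.04615169 -0.06446315]
b4 [-0.05166313  0.0861178 ]
nose 0.0454392703133864 11.373456083935238 [ 0.57420333 -0.07435786  0.1       ] [ 0.00097957 -0.10958463]
```

The fit is consistent: cap height 0.101, knob on the holder's x = 0, jaw reading about 0.03. First move goes above the knob, then I turn the tool half round so joint 6 has range for tightening.

Request:
servo_tool:
  plan:
    - [0.3, -0.19, 0, 0, 0, 0, 94]
    - [0.6, -0.38, 0, 0, 0, 0, 94]
    - [0.9, -0.58, 0, 0, 0, 0, 94]

```text
time: 1.25
tool_pos: [0.1992, -0.4583, 0.1864]
ee_rot: [-3.141, -0.0, 0.226]
wrist_force: [0.6, -0.5, 0.1]
width: 0.0938
finger_force: 0.0
```

Request:
servo_tool:
  plan:
    - [0.3, -0.19, 0, 0, 0, 0, 94]
    - [0.6, -0.38, 0, 0, 0, 0, 94]
    - [0.9, -0.58, 0, 0, 0, 0, 94]

```text
time: 1.5
tool_pos: [0.2743, -0.3809, 0.1868]
ee_rot: [3.141, -0.0, 0.227]
wrist_force: [0.3, -0.8, -0.0]
width: 0.0939
finger_force: 0.0
```

Request:
servo_tool:
  plan:
    - [0.3, -0.19, 0, 0, 0, 0, 94]
    - [0.6, -0.38, 0, 0, 0, 0, 94]
    - [0.9, -0.58, 0, 0, 0, 0, 94]

```text
time: 1.75
tool_pos: [0.3489, -0.304, 0.1869]
ee_rot: [3.141, -0.0, 0.227]
wrist_force: [0.1, -1.1, 0.3]
width: 0.094
finger_force: 0.0
```

Request:
servo_tool:
  plan:
    - [0.3, -0.19, 0, 0, 0, 0, 94]
    - [0.6, -0.38, 0, 0, 0, 0, 94]
    - [0.9, -0.58, 0, 0, 0, 0, 94]
    - [0.9, -0.58, 0, 0, 0, 0, 94]

```text
time: 2.08
tool_pos: [0.4258, -0.2239, 0.1867]
ee_rot: [-3.14, -0.003, 0.235]
wrist_force: [-0.5, 0.2, -0.0]
width: 0.094
finger_force: 0.0
```

Request:
servo_tool:
  plan:
    - [0.3, -0.19, 0, 0, 0, 0, 94]
    - [0.6, -0.38, 0, 0, 0, 0, 94]
    - [0.88, -0.56, 0, 0, 0, 0, 94]

```text
time: 2.33
tool_pos: [0.4963, -0.1535, 0.1869]
ee_rot: [3.141, -0.0, 0.227]
wrist_force: [-0.1, -0.3, -0.1]
width: 0.0937
finger_force: 0.0
```

Request:
servo_tool:
  plan:
    - [0.88, -0.56, 0, 0, 0, -1, 94]
    - [0.88, -0.56, 0, 0, 0, -1, 94]
    - [0.88, -0.56, 0, 0, 0, -1, 94]
    - [0.88, -0.56, 0, 0, 0, -1, 94]
    - [0.88, -0.56, 0, 0, 0, -1, 94]
    - [0.88, -0.56, 0, 0, 0, -1, 94]
    - [0.88, -0.56, 0, 0, 0, -1, 94]
    - [0.88, -0.56, 0, 0, 0, -1, 94]
    - [0.88, -0.56, 0, 0, 0, -1, 94]
    - [0.88, -0.56, 0, 0, 0, -1, 94]
    - [0.88, -0.56, 0, 0, 0, -1, 94]
    - [0.88, -0.56, 0, 0, 0, -1, 94]

```text
time: 3.33
tool_pos: [0.5684, -0.0804, 0.1866]
ee_rot: [-3.141, 0.0, 1.733]
wrist_force: [-0.6, 0.4, -0.2]
width: 0.094
finger_force: 0.0
```

Request:
servo_tool:
  plan:
    - [0, 0, 0, 0, 0, -1, 94]
    - [0, 0, 0, 0, 0, -1, 94]
    - [0, 0, 0, 0, 0, -1, 94]
    - [0, 0, 0, 0, 0, -1, 94]
    - [0, 0, 0, 0, 0, -1, 94]
    - [0, 0, 0, 0, 0, -1, 94]
    - [0, 0, 0, 0, 0, -1, 94]
    - [0, 0, 0, 0, 0, -1, 94]
    - [0, 0, 0, 0, 0, -1, 94]
    - [0, 0, 0, 0, 0, -1, 94]
    - [0, 0, 0, 0, 0, -1, 94]
    - [0, 0, 0, 0, 0, -1, 94]

```text
time: 4.33
tool_pos: [0.5685, -0.0804, 0.1867]
ee_rot: [-3.141, -0.0, -3.05]
wrist_force: [0.2, 0.3, -0.3]
width: 0.0938
finger_force: 0.0
```

Request:
servo_tool:
  plan:
    - [-0.05, 0.055, 0, 0, 0, -0.07, 94]
    - [-0.05, 0.055, 0.2, 0, 0, -0.07, 94]
    - [-0.05, 0.055, 0.4, 0, 0, -0.07, 94]
    - [-0.05, 0.055, 0.6, 0, 0, -0.07, 94]
    - [-0.05, 0.055, 0.75, 0, 0, -0.07, 94]
    - [-0.05, 0.055, 0.85, 0, 0, -0.07, 94]
    - [-0.05, 0.055, 0.95, 0, 0, -0.07, 94]
    - [-0.05, 0.055, 1, 0, 0, -0.07, 94]
    - [-0.05, 0.055, 1, 0, 0, -0.07, 94]

```text
time: 5.08
tool_pos: [0.5726, -0.0739, 0.0856]
ee_rot: [3.141, -0.002, -2.946]
wrist_force: [-0.8, 0.7, -1.0]
width: 0.0941
finger_force: 0.0
```

```bash
python3 - <<'E'
from h import *
a=snap('top')[120:215,235:375];b=snap('side')[150:265,240:340]
a=cv2.resize(a,(560,380),interpolation=2);b=cv2.resize(b,(330,380),interpolation=2)
cv2.imwrite('pics/g1.png',cv2.resize(np.hstack([a,b]),(800,342))[:,:,::-1])
o=robot.get_obs();print(o['joint_positions'],o['wrist_torque'],o['tool_pos'])
E
```

```text
[-2.26169374e-01  1.88260333e-01  1.45545233e+00 -1.29102950e-04
  1.49668315e+00 -1.99307496e+00] [ 0.08953949 -0.14847525 -0.01115011] [ 0.57363075 -0.07396575  0.0873883 ]
```

View pics/g1.png

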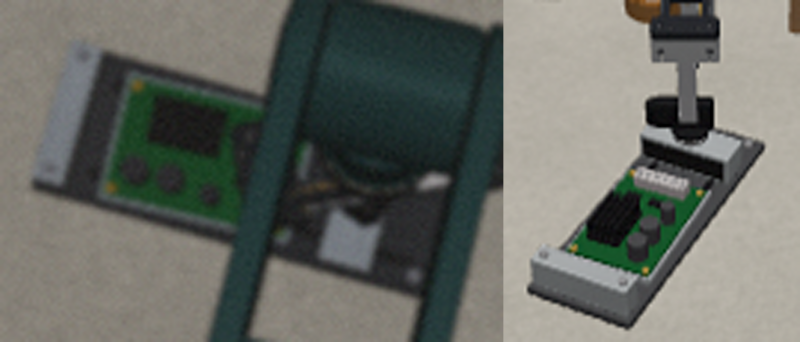

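The side view shows the fingers straddling the bar at (690,100), centred over the knob. Closing the gripper now.

Request:
servo_tool:
  plan:
    - [0, 0, 0, 0, 0, 0, 0]
    - [0, 0, 0, 0, 0, 0, 0]
    - [0, 0, 0, 0, 0, 0, 0]
    - [0, 0, 0, 0, 0, 0, 0]
    - [0, 0, 0, 0, 0, 0, 0]
    - [0, 0, 0, 0, 0, 0, 0]
    - [0, 0, 0, 0, 0, 0, 0]
    - [0, 0, 0, 0, 0, 0, 0]
    - [0, 0, 0, 0, 0, 0, 0]
    - [0, 0, 0, 0, 0, 0, 0]

```text
time: 6.02
tool_pos: [0.5732, -0.0737, 0.0866]
ee_rot: [-3.142, -0.0, -2.945]
wrist_force: [-0.6, -0.1, 0.8]
width: 0.0305
finger_force: 0.0
```

```bash
cat > s.py <<'E'
from h import *
o=robot.get_obs()
for k in('time','tool_pos','ee_rot','wrist_force','wrist_torque','width','finger_force'):print(k,np.round(o[k],4))
E
python3 s.py
```

```text
time 6.0167
tool_pos [ 0.5732 -0.0737  0.0866]
ee_rot [-3.1416e+00 -1.0000e-04 -2.9454e+00]
wrist_force [-0.5892 -0.0866  0.7536]
wrist_torque [ 0.0787 -0.1133  0.046 ]
width 0.0305
finger_force 0.0
```

Request:
servo_tool:
  plan:
    - [0, 0, 0, 0, 0, 0, 0]
    - [0, 0, 0, 0, 0, 0, 0]
    - [0, 0, 0, 0, 0, 0, 0]
    - [0, 0, 0, 0, 0, 0, 0]
    - [0, 0, 0, 0, 0, 0, 0]
    - [0, 0, 0, 0, 0, 0, 0]

```text
time: 6.52
tool_pos: [0.5732, -0.0738, 0.0867]
ee_rot: [-3.141, -0.0, -2.945]
wrist_force: [-0.1, 0.6, 0.7]
width: 0.0005
finger_force: 0.0
```

```bash
python3 s.py
```

```text
time 6.5167
tool_pos [ 0.5732 -0.0738  0.0867]
ee_rot [-3.1415 -0.     -2.9455]
wrist_force [-0.0998  0.593   0.7431]
wrist_torque [ 0.0507 -0.1265 -0.0703]
width 0.0005
finger_force 0.0
```

The fingers closed on nothing, so I need to look again.

```bash
python3 - <<'E'
from h import *
a=snap('top','pics/top1.png')[130:200,290:370];b=snap('side','pics/side1.png')[150:220,260:340]
f=lambda i:cv2.resize(i,(400,350),interpolation=2)
cv2.imwrite('pics/g2.png',np.hstack([f(a),f(b)])[:,:,::-1])
for n in('top','side'):
    for t in('knob_grip','knob_nose','jaw'): print(n,t,[(np.round(d['extent']).tolist(),round(d['conf'],2)) for d in robot.find_in(t,n)][:2])
print(proj('side',robot.get_obs()['tool_pos']),proj('side',robot.get_obs()['tool_pos']-[0,0,.017]),proj('top',robot.get_obs()['tool_pos']))
E
```

```text
top knob_grip []
top knob_nose []
top jaw [([334.0, 186.0, 16.0, 17.0], 0.63)]
side knob_grip [([297.0, 187.0, 18.0, 14.0], 0.58)]
side knob_nose [([300.0, 190.0, 21.0, 20.0], 0.78), ([300.0, 190.0, 23.0, 17.0], 0.45)]
side jaw [([304.0, 199.0, 35.0, 28.0], 0.66)]
[301.9400894  186.26792915] [302.05319745 190.44341712] [335.54594241 171.5850212 ]
```

View pics/g2.png

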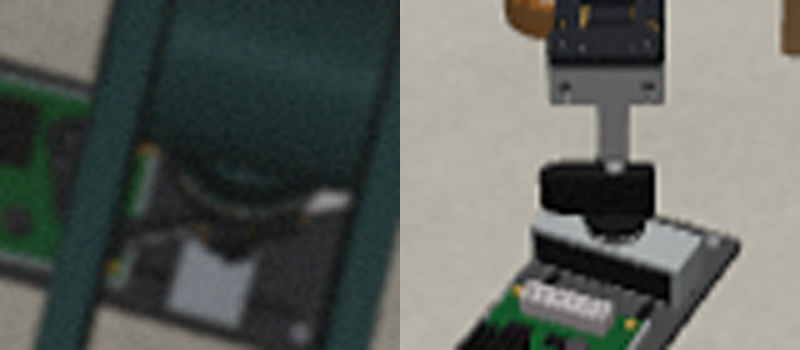

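```bash
python3 - <<'E'
from h import *
p=robot.get_obs()['tool_pos'];yaw=-2.9455;ty=np.array([np.sin(yaw),-np.cos(yaw),0])
for s in(.047,.053,-.047,0):
    for z in(.07,.085,.1): print(s,z,np.round(proj('side',[*(p+s*ty)[:2],z]),1))
im=cv2.imread('pics/side1.png')
print(im[172:198,302].tolist());
E
```

```text
0.047 0.07 [301.7 199.4]
0.047 0.085 [301.6 195.7]
0.047 0.1 [301.5 191.9]
0.053 0.07 [301.6 200.6]
0.053 0.085 [301.5 196.8]
0.053 0.1 [301.4 193.1]
-0.047 0.07 [302.4 181.8]
-0.047 0.085 [302.3 178.1]
-0.047 0.1 [302.2 174.4]
0 0.07 [302.1 190.4]
0 0.085 [302.  186.7]
0 0.1 [301.9 182.9]
[[98, 97, 97], [97, 95, 96], [98, 96, 97], [98, 97, 97], [99, 97, 97], [98, 96, 98], [98, 97, 98], [97, 96, 97], [99, 97, 98], [87, 86, 87], [126, 124, 124], [154, 153, 154], [98, 96, 98], [26, 24, 25], [13, 11, 13], [16, 16, 18], [12, 11, 13], [13, 10, 12], [14, 10, 12], [17, 15, 16], [13, 14, 15], [26, 24, 25], [24, 24, 24], [29, 28, 27], [17, 17, 15], [36, 36, 37]]
```

Tip rows (192 open, about 182 closed) put the fingertips at z≈0.10. The real tips therefore sit about 30 mm higher than the stated tool offset says, just above the bar. I'll reopen, go lower while watching force, and check again.

Request:
servo_tool:
  plan:
    - [0, 0, 0, 0, 0, 0, 94]
    - [0, 0, 0, 0, 0, 0, 94]
    - [0, 0, 0, 0, 0, 0, 94]
    - [0, 0, 0, 0, 0, 0, 94]
    - [0, 0, 0, 0, 0, 0, 94]
    - [0, 0, 0, 0, 0, 0, 94]
    - [0, 0, 0, 0, 0, 0, 94]
    - [0, 0, 0, 0, 0, 0, 94]
    - [0, 0, 0, 0, 0, 0, 94]

```text
time: 7.67
tool_pos: [0.5732, -0.0738, 0.0866]
ee_rot: [-3.142, -0.0, -2.945]
wrist_force: [-0.2, 0.2, -0.4]
width: 0.0571
finger_force: 0.0
```

Request:
servo_tool:
  plan:
    - [0, 0, 0.05, 0, 0, 0, 94]
    - [0, 0, 0.1, 0, 0, 0, 94]
    - [0, 0, 0.15, 0, 0, 0, 94]
    - [0, 0, 0.2, 0, 0, 0, 94]
    - [0, 0, 0.2, 0, 0, 0, 94]

```text
time: 8.08
tool_pos: [0.572, -0.0735, 0.0647]
ee_rot: [3.14, -0.003, -2.945]
wrist_force: [-0.6, 0.2, 0.7]
width: 0.0903
finger_force: 0.0
```

```bash
python3 s.py; python3 - <<'E'
from h import *
b=snap('side','pics/side2.png')[165:215,265:345]
cv2.imwrite('pics/g3.png',cv2.resize(b,(640,400),interpolation=2)[:,:,::-1])
E
```

```text
time 8.0833
tool_pos [ 0.572  -0.0735  0.0647]
ee_rot [ 3.1403e+00 -3.0000e-03 -2.9455e+00]
wrist_force [-0.6151  0.2487  0.669 ]
wrist_torque [ 0.1019 -0.0836 -0.0386]
width 0.0903
finger_force 0.0
```

View pics/g3.png

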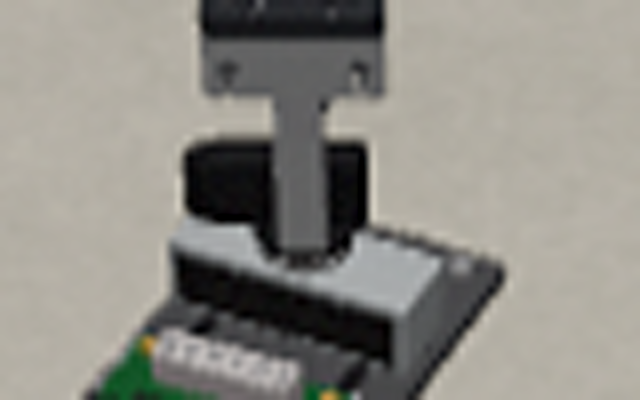

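The near fingertip is at row 196, so z≈0.083, about half the bar's height. Lowering 12 mm more and closing.

Request:
servo_tool:
  plan:
    - [0, 0, 0.04, 0, 0, 0, 94]
    - [0, 0, 0.08, 0, 0, 0, 94]
    - [0, 0, 0.12, 0, 0, 0, 94]
    - [0, 0, 0.12, 0, 0, 0, 94]
    - [0, 0, 0.12, 0, 0, 0, 94]

```text
time: 8.55
tool_pos: [0.5729, -0.0737, 0.0542]
ee_rot: [3.141, -0.001, -2.945]
wrist_force: [-0.5, -0.0, 0.1]
width: 0.0941
finger_force: 0.0
```

Request:
servo_tool:
  plan:
    - [0, 0, 0, 0, 0, 0, 0]
    - [0, 0, 0, 0, 0, 0, 0]
    - [0, 0, 0, 0, 0, 0, 0]
    - [0, 0, 0, 0, 0, 0, 0]
    - [0, 0, 0, 0, 0, 0, 0]
    - [0, 0, 0, 0, 0, 0, 0]
    - [0, 0, 0, 0, 0, 0, 0]
    - [0, 0, 0, 0, 0, 0, 0]
    - [0, 0, 0, 0, 0, 0, 0]
    - [0, 0, 0, 0, 0, 0, 0]
    - [0, 0, 0, 0, 0, 0, 0]
    - [0, 0, 0, 0, 0, 0, 0]

```text
time: 9.55
tool_pos: [0.5732, -0.0737, 0.0547]
ee_rot: [-3.142, -0.0, -2.945]
wrist_force: [0.5, 1.0, 0.2]
width: 0.0178
finger_force: 30.1
```

Request:
servo_tool:
  plan:
    - [0, 0, 0, 0, 0, 0, 0]
    - [0, 0, 0, 0, 0, 0, 0]
    - [0, 0, 0, 0, 0, 0, 0]
    - [0, 0, 0, 0, 0, 0, 0]

```text
time: 9.88
tool_pos: [0.5732, -0.0737, 0.0547]
ee_rot: [-3.142, 0.0, -2.945]
wrist_force: [0.6, 0.6, 0.4]
width: 0.0176
finger_force: 30.0
```

```bash
python3 s.py
```

```text
time 9.8833
tool_pos [ 0.5732 -0.0737  0.0547]
ee_rot [-3.1416  0.     -2.9454]
wrist_force [0.6221 0.5608 0.4247]
wrist_torque [ 0.0846 -0.1106 -0.0176]
width 0.0176
finger_force 29.9865
```

The grip on the bar is good (17.6 mm, 30 N, no side load). Sliding the jaw along the holder's +y by 40 mm.

Request:
servo_tool:
  plan:
    - [-0.017, 0.036, 0, 0, 0, 0, 0]
    - [-0.034, 0.072, 0, 0, 0, 0, 0]
    - [-0.052, 0.108, 0, 0, 0, 0, 0]
    - [-0.069, 0.144, 0, 0, 0, 0, 0]
    - [-0.086, 0.18, 0, 0, 0, 0, 0]
    - [-0.103, 0.217, 0, 0, 0, 0, 0]
    - [-0.12, 0.253, 0, 0, 0, 0, 0]
    - [-0.138, 0.289, 0, 0, 0, 0, 0]
    - [-0.155, 0.325, 0, 0, 0, 0, 0]
    - [-0.172, 0.361, 0, 0, 0, 0, 0]
    - [-0.172, 0.361, 0, 0, 0, 0, 0]

```text
time: 10.8
tool_pos: [0.5823, -0.039, 0.0546]
ee_rot: [-3.134, -0.003, -2.947]
wrist_force: [-2.4, -8.6, 1.3]
width: 0.0177
finger_force: 30.0
```

```bash
python3 s.py; python3 - <<'E'
import fit
from h import *
print('tool in holder',fit.inv(robot.get_obs()['tool_pos']))
E
```

```text
time 10.8
tool_pos [ 0.5823 -0.039   0.0546]
ee_rot [-3.134  -0.0035 -2.9465]
wrist_force [-2.3912 -8.563   1.3223]
wrist_torque [-1.6559  0.2394 -0.0137]
width 0.0177
finger_force 29.9886
cap [ 0.57246258 -0.07450055  0.10129828]
tool in holder [ 5.15329348e-05 -7.33124127e-02]
```

Request:
servo_tool:
  plan:
    - [-0.009, 0.018, 0, 0, 0, 0, 0]
    - [-0.017, 0.036, 0, 0, 0, 0, 0]
    - [-0.026, 0.054, 0, 0, 0, 0, 0]
    - [-0.034, 0.072, 0, 0, 0, 0, 0]
    - [-0.043, 0.09, 0, 0, 0, 0, 0]
    - [-0.043, 0.09, 0, 0, 0, 0, 0]

```text
time: 11.3
tool_pos: [0.5847, -0.0299, 0.0546]
ee_rot: [-3.133, -0.004, -2.947]
wrist_force: [-2.2, -9.3, 0.6]
width: 0.0176
finger_force: 30.0
```

Request:
servo_tool:
  plan:
    - [-0.009, 0.018, 0, 0, 0, 0, 0]
    - [-0.009, 0.018, 0, 0, 0, 0, 0]

```text
time: 11.47
tool_pos: [0.5851, -0.0281, 0.0546]
ee_rot: [-3.133, -0.004, -2.947]
wrist_force: [-2.6, -9.9, 1.0]
width: 0.0178
finger_force: 30.0
```

```bash
python3 s.py; python3 - <<'E'
import fit
from h import *
print('tool in holder',fit.inv(robot.get_obs()['tool_pos']))
E
```

```text
time 11.4667
tool_pos [ 0.5851 -0.0281  0.0546]
ee_rot [-3.1332 -0.0038 -2.947 ]
wrist_force [-2.5814 -9.864   0.9546]
wrist_torque [-1.9153  0.2942 -0.0389]
width 0.0178
finger_force 29.9896
cap [ 0.57246258 -0.07450055  0.10129828]
tool in holder [ 0.00015266 -0.06204967]
```

Request:
servo_tool:
  plan:
    - [-0.009, 0.018, 0, 0, 0, 0, 0]
    - [-0.009, 0.018, 0, 0, 0, 0, 0]

```text
time: 11.63
tool_pos: [0.5856, -0.0261, 0.0546]
ee_rot: [-3.133, -0.004, -2.947]
wrist_force: [-2.1, -9.4, 0.9]
width: 0.0178
finger_force: 30.0
```

Request:
servo_tool:
  plan:
    - [-0.009, 0.018, 0, 0, 0, 0, 0]
    - [-0.009, 0.018, 0, 0, 0, 0, 0]

```text
time: 11.8
tool_pos: [0.586, -0.0249, 0.0547]
ee_rot: [-3.132, -0.005, -2.947]
wrist_force: [-3.2, -11.4, -0.1]
width: 0.0178
finger_force: 30.0
```

Request:
servo_tool:
  plan:
    - [-0.009, 0.018, 0, 0, 0, 0, 0]
    - [-0.009, 0.018, 0, 0, 0, 0, 0]

```text
time: 11.97
tool_pos: [0.5861, -0.0248, 0.0547]
ee_rot: [-3.129, -0.006, -2.948]
wrist_force: [-4.0, -14.5, 1.5]
width: 0.0178
finger_force: 30.0
```

The jaw stalled after 50.6 mm and the force is rising, so the board is snug. I'll press a little more, hold, and look.

Request:
servo_tool:
  plan:
    - [-0.009, 0.018, 0, 0, 0, 0, 0]
    - [-0.009, 0.018, 0, 0, 0, 0, 0]
    - [-0.009, 0.018, 0, 0, 0, 0, 0]
    - [-0.009, 0.018, 0, 0, 0, 0, 0]

```text
time: 12.3
tool_pos: [0.5861, -0.0246, 0.0546]
ee_rot: [-3.126, -0.008, -2.949]
wrist_force: [-5.6, -18.8, 3.1]
width: 0.0178
finger_force: 30.0
```

```bash
python3 s.py; python3 - <<'E'
from h import *
a=snap('top','pics/top2.png')[120:215,235:345];b=snap('side','pics/side3.png')[165:265,240:340]
cv2.imwrite('pics/g4.png',np.hstack([cv2.resize(a,(440,380),interpolation=2),cv2.resize(b,(360,380),interpolation=2)])[:,:,::-1])
E
```

```text
time 12.3
tool_pos [ 0.5861 -0.0246  0.0546]
ee_rot [-3.1264 -0.0078 -2.9486]
wrist_force [ -5.5653 -18.753    3.1089]
wrist_torque [-3.5568  0.7876 -0.0413]
width 0.0178
finger_force 30.0052
```

View pics/g4.png

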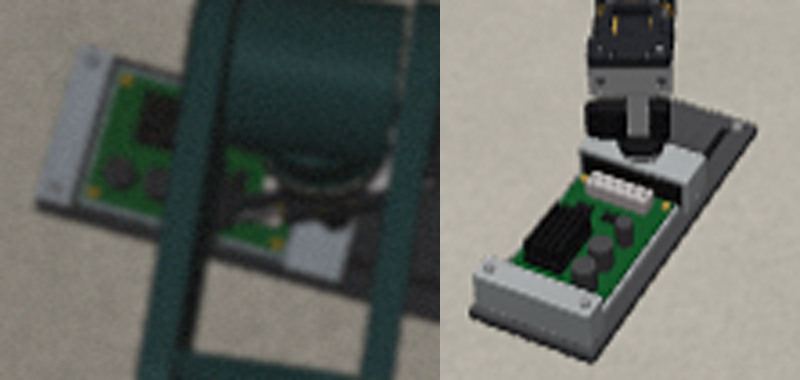

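The side view shows the board flush against both jaws and square. I'll ease the push, then turn clockwise (+ about tool z), reading torque at each step.

Request:
servo_tool:
  plan:
    - [0.013, -0.027, 0, 0, 0, 0, 0]
    - [0.013, -0.027, 0, 0, 0, 0, 0]

```text
time: 12.57
tool_pos: [0.586, -0.0248, 0.0547]
ee_rot: [-3.132, -0.005, -2.948]
wrist_force: [-3.4, -12.2, 1.1]
width: 0.0179
finger_force: 30.0
```

Request:
servo_tool:
  plan:
    - [0, 0, 0, 0, 0, 0.03, 0]
    - [0, 0, 0, 0, 0, 0.07, 0]
    - [0, 0, 0, 0, 0, 0.11, 0]
    - [0, 0, 0, 0, 0, 0.15, 0]
    - [0, 0, 0, 0, 0, 0.19, 0]
    - [0, 0, 0, 0, 0, 0.22, 0]
    - [0, 0, 0, 0, 0, 0.22, 0]
    - [0, 0, 0, 0, 0, 0.22, 0]

```text
time: 13.23
tool_pos: [0.586, -0.0249, 0.0547]
ee_rot: [-3.13, -0.001, 2.99]
wrist_force: [-2.8, -12.3, 0.9]
width: 0.0177
finger_force: 30.0
```

```bash
python3 s.py
```

```text
time 13.2333
tool_pos [ 0.586  -0.0249  0.0547]
ee_rot [-3.1296e+00 -1.4000e-03  2.9899e+00]
wrist_force [ -2.7839 -12.2711   0.882 ]
wrist_torque [-2.5462  0.5449  0.0068]
width 0.0177
finger_force 30.0014
```

Request:
servo_tool:
  plan:
    - [0, 0, 0, 0, 0, 0.03, 0]
    - [0, 0, 0, 0, 0, 0.06, 0]
    - [0, 0, 0, 0, 0, 0.06, 0]

```text
time: 13.48
tool_pos: [0.586, -0.0249, 0.0547]
ee_rot: [-3.129, -0.0, 2.894]
wrist_force: [-4.1, -12.3, 1.1]
width: 0.0179
finger_force: 30.0
```

```bash
python3 s.py
```

```text
time 13.4833
tool_pos [ 0.586  -0.0249  0.0547]
ee_rot [-3.1294e+00 -3.0000e-04  2.8943e+00]
wrist_force [ -4.1083 -12.2925   1.1284]
wrist_torque [-2.5302  0.6114  0.0471]
width 0.0179
finger_force 30.0025
```

Request:
servo_tool:
  plan:
    - [0, 0, 0, 0, 0, 0.03, 0]
    - [0, 0, 0, 0, 0, 0.06, 0]
    - [0, 0, 0, 0, 0, 0.06, 0]

```text
time: 13.73
tool_pos: [0.586, -0.0249, 0.0547]
ee_rot: [-3.129, 0.001, 2.8]
wrist_force: [-3.7, -12.6, 0.6]
width: 0.0182
finger_force: 30.0
```

```bash
python3 s.py
```

```text
time 13.7333
tool_pos [ 0.586  -0.0249  0.0547]
ee_rot [-3.1294e+00  8.0000e-04  2.8000e+00]
wrist_force [ -3.6534 -12.5556   0.5846]
wrist_torque [-2.6382  0.5132 -0.0338]
width 0.0182
finger_force 30.0025
```

Request:
servo_tool:
  plan:
    - [0, 0, 0, 0, 0, 0.03, 0]
    - [0, 0, 0, 0, 0, 0.06, 0]
    - [0, 0, 0, 0, 0, 0.06, 0]

```text
time: 13.98
tool_pos: [0.5859, -0.025, 0.0546]
ee_rot: [-3.129, 0.002, 2.706]
wrist_force: [-2.6, -12.2, 0.7]
width: 0.0176
finger_force: 30.0
```

```bash
python3 s.py | egrep 'rot|torq|time'
```

```text
time 13.9833
ee_rot [-3.1294e+00  1.9000e-03  2.7057e+00]
wrist_torque [-2.6109  0.5541  0.0243]
```

Request:
servo_tool:
  plan:
    - [0, 0, 0, 0, 0, 0.03, 0]
    - [0, 0, 0, 0, 0, 0.06, 0]
    - [0, 0, 0, 0, 0, 0.06, 0]

```text
time: 14.23
tool_pos: [0.586, -0.025, 0.0547]
ee_rot: [-3.13, 0.003, 2.611]
wrist_force: [-2.3, -13.2, 0.6]
width: 0.0178
finger_force: 30.0
```

```bash
python3 s.py | egrep 'rot|torq|time'
```

```text
time 14.2333
ee_rot [-3.1296e+00  3.1000e-03  2.6115e+00]
wrist_torque [-2.6673  0.5484 -0.0194]
```

Request:
servo_tool:
  plan:
    - [0, 0, 0, 0, 0, 0.03, 0]
    - [0, 0, 0, 0, 0, 0.06, 0]
    - [0, 0, 0, 0, 0, 0.06, 0]

```text
time: 14.48
tool_pos: [0.5859, -0.025, 0.0546]
ee_rot: [-3.13, 0.004, 2.517]
wrist_force: [-3.6, -12.7, 0.6]
width: 0.0177
finger_force: 30.0
```

```bash
python3 s.py | egrep 'rot|torq|time'
```

```text
time 14.4833
ee_rot [-3.1299  0.0041  2.5173]
wrist_torque [-2.6042  0.5531  0.0553]
```

Request:
servo_tool:
  plan:
    - [0, 0, 0, 0, 0, 0.03, 0]
    - [0, 0, 0, 0, 0, 0.06, 0]
    - [0, 0, 0, 0, 0, 0.06, 0]

```text
time: 14.73
tool_pos: [0.5859, -0.025, 0.0547]
ee_rot: [-3.13, 0.005, 2.424]
wrist_force: [-3.8, -14.1, 0.1]
width: 0.0178
finger_force: 30.0
```

```bash
python3 s.py | egrep 'rot|torq|time'
```

```text
time 14.7333
ee_rot [-3.1302  0.0053  2.4237]
wrist_torque [-2.6576  0.6087  0.204 ]
```

Request:
servo_tool:
  plan:
    - [0, 0, 0, 0, 0, 0.03, 0]
    - [0, 0, 0, 0, 0, 0.06, 0]
    - [0, 0, 0, 0, 0, 0.06, 0]

```text
time: 14.98
tool_pos: [0.5859, -0.025, 0.0546]
ee_rot: [-3.131, 0.006, 2.33]
wrist_force: [-4.9, -12.8, 1.2]
width: 0.0176
finger_force: 30.0
```

```bash
python3 s.py | egrep 'rot|torq|time'
```

```text
time 14.9833
ee_rot [-3.1307  0.0063  2.3296]
wrist_torque [-2.6908  0.6362  0.2316]
```

The bite shows between yaw 2.52 and 2.42 (torque rises from 0.05 to 0.20, then 0.23), so onset is about 2.47. The target is 45° plus about 2.5° springback, yaw 1.64, which is 0.44 units more.

Request:
servo_tool:
  plan:
    - [0, 0, 0, 0, 0, 0.04, 0]
    - [0, 0, 0, 0, 0, 0.08, 0]
    - [0, 0, 0, 0, 0, 0.12, 0]
    - [0, 0, 0, 0, 0, 0.16, 0]
    - [0, 0, 0, 0, 0, 0.2, 0]
    - [0, 0, 0, 0, 0, 0.24, 0]
    - [0, 0, 0, 0, 0, 0.28, 0]
    - [0, 0, 0, 0, 0, 0.32, 0]
    - [0, 0, 0, 0, 0, 0.36, 0]
    - [0, 0, 0, 0, 0, 0.4, 0]
    - [0, 0, 0, 0, 0, 0.44, 0]
    - [0, 0, 0, 0, 0, 0.44, 0]

```text
time: 15.98
tool_pos: [0.5857, -0.025, 0.0546]
ee_rot: [-3.137, 0.012, 1.638]
wrist_force: [-3.5, -13.1, 2.7]
width: 0.0178
finger_force: 30.0
```

Request:
servo_tool:
  plan:
    - [0, 0, 0, 0, 0, 0, 0]
    - [0, 0, 0, 0, 0, 0, 0]
    - [0, 0, 0, 0, 0, 0, 0]

```text
time: 16.23
tool_pos: [0.5858, -0.025, 0.0547]
ee_rot: [-3.137, 0.012, 1.64]
wrist_force: [-4.3, -13.0, 0.4]
width: 0.018
finger_force: 30.0
```

```bash
python3 s.py
```

```text
time 16.2333
tool_pos [ 0.5858 -0.025   0.0547]
ee_rot [-3.137   0.0118  1.64  ]
wrist_force [ -4.3231 -12.9736   0.3905]
wrist_torque [-2.7157  0.6889  0.3018]
width 0.018
finger_force 30.0439
```

Torque is 0.30 N m at the target, as expected. I'll relax the push, open, and rise clear.

Request:
servo_tool:
  plan:
    - [-0.02, -0.005, 0, 0, 0, 0, 0]
    - [-0.035, -0.01, 0, 0, 0, 0, 0]
    - [-0.035, -0.01, 0, 0, 0, 0, 0]

```text
time: 16.48
tool_pos: [0.5857, -0.0254, 0.0547]
ee_rot: [-3.139, 0.006, 1.641]
wrist_force: [-1.9, -7.2, 0.8]
width: 0.018
finger_force: 30.0
```

Request:
servo_tool:
  plan:
    - [0, 0, 0, 0, 0, 0, 94]
    - [0, 0, 0, 0, 0, 0, 94]
    - [0, 0, 0, 0, 0, 0, 94]
    - [0, 0, 0, 0, 0, 0, 94]
    - [0, 0, 0, 0, 0, 0, 94]
    - [0, 0, 0, 0, 0, 0, 94]
    - [0, 0, 0, 0, 0, 0, 94]
    - [0, 0, 0, 0, 0, 0, 94]
    - [0, 0, 0, 0, 0, 0, 94]
    - [0, 0, 0, 0, 0, 0, 94]

```text
time: 17.32
tool_pos: [0.5867, -0.0221, 0.0547]
ee_rot: [3.142, 0.0, 1.641]
wrist_force: [-0.3, -0.5, 0.2]
width: 0.081
finger_force: 0.0
```

Request:
servo_tool:
  plan:
    - [0, 0, -0.15, 0, 0, 0, 94]
    - [0, 0, -0.3, 0, 0, 0, 94]
    - [0, 0, -0.5, 0, 0, 0, 94]
    - [0, 0, -0.75, 0, 0, 0, 94]
    - [0, 0, -1, 0, 0, 0, 94]
    - [0, 0, -1, 0, 0, 0, 94]

```text
time: 17.82
tool_pos: [0.5898, -0.0225, 0.1612]
ee_rot: [3.131, 0.002, 1.641]
wrist_force: [1.2, -0.1, 1.1]
width: 0.094
finger_force: 0.0
```

Request:
servo_tool:
  plan:
    - [-0.3, 0, -0.1, 0, 0, 0, 94]
    - [-0.6, 0, -0.2, 0, 0, 0, 94]
    - [-1, 0, -0.3, 0, 0, 0, 94]
    - [-1, 0, -0.3, 0, 0, 0, 94]

```text
time: 18.15
tool_pos: [0.5943, -0.1285, 0.1856]
ee_rot: [3.14, 0.005, 1.635]
wrist_force: [-0.3, 0.7, 0.1]
width: 0.094
finger_force: 0.0
```

Request:
servo_tool:
  plan:
    - [-0.3, 0, 0, 0, 0, 0, 94]
    - [-0.6, 0, 0, 0, 0, 0, 94]
    - [-1, 0, 0, 0, 0, 0, 94]
    - [-1, 0, 0, 0, 0, 0, 94]
    - [-1, 0, 0, 0, 0, 0, 94]

```text
time: 18.57
tool_pos: [0.6, -0.2231, 0.1827]
ee_rot: [-3.139, -0.001, 1.638]
wrist_force: [0.3, -0.5, -0.1]
width: 0.0942
finger_force: 0.0
```

```bash
python3 s.py; python3 - <<'E'
from h import *
a=snap('top','pics/top4.png')[120:215,235:345];b=snap('side','pics/side4.png')[165:265,240:340]
cv2.imwrite('pics/g5.png',np.hstack([cv2.resize(a,(440,380),interpolation=2),cv2.resize(b,(360,380),interpolation=2)])[:,:,::-1])
E
```

```text
time 18.5667
tool_pos [ 0.6    -0.2231  0.1827]
ee_rot [-3.1394e+00 -1.4000e-03  1.6379e+00]
wrist_force [ 0.262  -0.4755 -0.1176]
wrist_torque [-0.0597 -0.0737  0.0017]
width 0.0942
finger_force 0.0
```

View pics/g5.png

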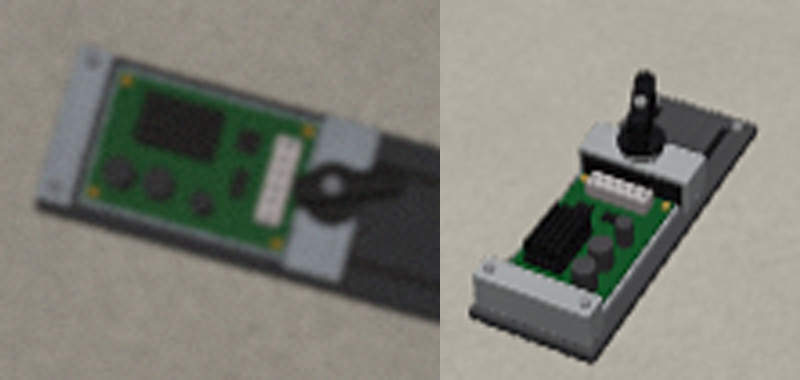

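The top view shows the jaws closed on the board and the nose pointing to crop (405,180). A quick numeric check of the board's centre from its four corner holes:

```bash
python3 - <<'E'
import fit
from h import *
h=np.array([fit.inv(back('top',235+x/4,120+y/4,.016)) for x,y in((126,80),(94,191),(277,243),(309,132))])
print(np.round(h,4).tolist(),h.mean(0));e=(h[0]+h[1]-h[2]-h[3]);print(np.degrees(np.arctan2(-e[0],e[1])))
print(fit.inv(back('top',235+330/4,120+184/4,.1)))
E
```

```text
cap [ 0.57246258 -0.07450055  0.10129828]
[[0.0448, 0.1001], [-0.0364, 0.1], [-0.0376, -0.0323], [0.0434, -0.0329]] [0.00356903 0.03370877]
-0.5448266766512493
[-0.00053431 -0.06018836]
```

Board centre y = 0.034 (nominal 0.035, within measuring error), square to 0.5°, and the jaw reading is about 0.080. Handing in.

```bash
python3 -c "
from bench import robot
print(robot.close_job())"
```

```text
the job is handed in; nothing more can be done
None
```

The job is handed in, though no verdict came back: the board measured snug and square (0.5°) against the fixed jaw with the jaw at about 0.080 m, and I turned the knob about 47° past the bite I felt, to leave it near 45° after springback.

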